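# Seat the bayonet collar on the filter head and hold it home

## Robot

A 7-joint arm with a two-finger parallel gripper is mounted at the origin on the work surface. World frame = base frame: x ahead of the robot, y to its left, z up, the work surface at z = 0. Lengths are in mm, angles in rad, forces in N, time in s.
With the tool pointing down it reaches from about 400 to 875 mm from the base axis. Payload 4.4 kg.
Tool frame: the origin (TCP) lies at the very end of the fingers, on their centre line; the grasp point (between the pads) lies 19 mm behind it; z points along the fingers, x is the direction in which the jaws open and shut, and the axes are right-handed (so a half turn about z gives the same grasp; the last joint's range is limited). The gripper opens to 85 mm and grips with 20 to 120 N. Pads are 22 mm wide; open, the fingers measure 114 mm over their backs; the gripper's body (76 mm by 85 mm) begins 54 mm behind the grasp point. The pads swing forward as they close: fully open they stand 13 mm farther back than shut.
Start: joints at [1.075, 0.628, 0.038, 1.517, -0.027, 0.996, -0.02], TCP at [270.876, -590.884, 231.313] pointing down, gripper open.
Joint ranges: [-3.06, 3.06], [-0.37, 2.12], [-1.25, 1.32], [0.18, 2.47], [-1.1, 4.24], [0.23, 1.98], [-2.94, 2.94]. Speed limits (rad/s): [2.57, 2.57, 3.14, 3.14, 3.14, 3.14, 3.14].

## Interface

Orientations are given as [roll, pitch, yaw] about the fixed x, y, z axes, in that order (R = Rz(yaw) Ry(pitch) Rx(roll)).
In Python, from cell import ctrl, get_image, job, models gives the robot as it stands.
- The arm moves only by the tool move_arm, never from a script. Its argument "moves" is a list that holds one entry, the list of rows, each a list of 6 numbers: the shift along the tool's x, y, z in m, then the turn, a rotation vector about the tool's x, y, z in rad. A call has 1 to 20 rows; each row is the pose to reach, as a shift and turn from the pose commanded when the call began, along the tool's axes at that moment; what a row does not reach only later rows make up. A row lasts 1/8 s, in which the tool goes at most 62.5 mm and 10.7 degrees, less where a joint would pass 70% of its speed; a pose out of reach is approached as far as the arm can. A call with a gripper value outside its range is refused whole. "jaw" is the opening, from 0 (shut) to 1 (fully open), set as the call begins (left out, the last holds). The fingers move at their own pace and stop on an object; the grip force is fixed at half the most. Time passes only in rows, so rows that repeat a pose let the fingers close. It gives the time, the measured TCP pose, the force and the opening at its end, in the units of the state.
- ctrl.read_state(): the state, without advancing time (a new reading comes with each control period).
- get_image(name): name is "scene" or "side" or "wrist"; returns a dict with "color" (384x512x3 uint8, blue, green, red), "fov_y" (degrees; the focal length in pixels is half the picture's height over the tangent of half this angle, whatever the lens; pixels are square), "cx", "cy" (the principal point, pixels), "origin" and "orientation" of the camera in the world; the wrist camera has in their place "hand_eye" (4x4, takes a point from camera to tool coordinates, whose origin is the TCP and whose axes are the tool frame's). Camera axes: x right, y up, looking along -z (the intrinsics and any distortion apply to the point x, -y, -z); pixel columns grow to the right and rows downward; lengths in mm; the calibration is good to about 2 mm. The wrist camera is an equidistant fisheye: a pixel r from the principal point sees the ray r / f radians off the axis. A picture is of the moment at which its call begins: read the wrist's pose just before it. There is no depth.
- job.finish_job(): hands the job in, once; it reports no verdict.
Trained networks look in the newest picture that a camera, given by its name, has taken for a name from the list of things; names that differ only in an ending like _2 or _b are one class to them, and where a whole thing is asked for, a point or a joint stands for the part that bears it (a point fixed in the world has none). Each returns a list of dicts, best first, with "score" (0 to 1); they miss things now and then, are a little off and sometimes report something else, mostly with a low value. They report only what shows in the picture. A call takes as long as a camera call. They do not tell look-alikes from the thing itself.
- models.cut_out(camera, thing): "pixels" (384x512 bool, what is visible of it) and "uv" ([column, row] in pixels, amid what is visible of it).
- models.place_of(camera, thing): "uv" ([column, row] in pixels: a listed point, or the origin of a listed thing).
The state is a dict: "clock": time; "qpos": joint angles; "qd": joint speeds; "tau": joint torques, N m; "eef_pos": TCP position; "tool_rot": TCP orientation; "force": force on the tool from outside, world axes, zero at the start; "torque": the same for the moment, N m; "width": finger opening in mm.
Only numpy, scipy, OpenCV 4.12 (cv2) and the standard library are available. Lean on these libraries where they do the work, as an engineer would, in place of code of your own. Each camera call takes 0.05 s, during which the arm holds its last target.

## Task

On the filtration manifold one head's blue knurled collar is only sitting loose on top of its locating pins. Grip it, turn it (either way) with a light push until its hidden keyways drop over the pins, then push it fully home against the spring and finish still gripping it and holding it down, because it pops back up if you let go. Leave the tip rack, the tube rack and the carton where they are.

Things in the scene. Friction and masses are not known exactly. Their poses are not given: they have to be found in the camera images.
- collar: Blue knurled collar: a loose round cap, 54 mm outer diameter, 40 mm tall, about 0.12 kg, closed on top with a white disc. Origin: on its axis at the lower edge, z up. Its lower edge starts 12 mm above the shoulder (see head), resting on three pins tucked under it. Bore 35 mm over a 32 mm spigot.
- collar_grip (a point): Point on the collar's axis, 27 mm above its lower edge: the height to pinch the knurled side across its diameter from above. Inside the collar are three keyways 120 degrees apart, each with about 7 degrees to spare either side of a pin. Nothing outside, nor its x axis, shows where they are. It starts 20 to 100 degrees from engaging, whichever way it is turned.
- head: Fixed steel filter head carrying the blue collar, mostly hidden under it. Origin: on its axis at the manifold's top face, 45 mm above the bench; z up. Its shoulder is 12 mm above the origin, and the pin tops 12 mm above the shoulder; the pins' directions are unknown. It may stand in either of the two places on the manifold, 75 mm from its middle.
- shoulder (a point): Centre of the head's shoulder (48 mm diameter), where the collar's lower edge lies when fully home. Over the pins the collar sinks about 6 mm freely, then meets a spring piston that pushes back with 3 N at first and 9 N when home; if let go it pops up by about 6 mm.
- manifold: The fixed aluminium manifold bar, 90 x 320 mm and 45 mm tall. Origin: centre of its underside on the bench; its y axis runs along the bar.
- grey_head: The other head, already fitted: a fixed grey knurled cap 54 mm in diameter whose top is 52 mm above the manifold's top face, 150 mm from the blue one. Origin on its axis at the manifold's top face. Nothing is to be done with it.
- tip_rack: White tip rack with yellow deck, 85 x 125 x 66 mm, loose. Origin: centre of its underside. Leave alone.
- tube_rack: Blue tube rack, 100 x 170 x 55 mm, loose. Origin: centre of its underside. Leave alone.
- carton: White and green carton, 55 x 160 x 45 mm, loose. Origin: centre of its underside. Leave alone.
There are look-alikes about, which are no part of the job. Leave any orange look-alike of the collar alone.

How it is judged:
By the outcome, as a careful person would: the job done as asked, in the order asked, and still so for the second after the job is handed in, while the arm keeps its last pose, push and grip.
It also fails if it takes over 45 s, if anything falls off the work surface, if the arm or the gripper's body presses on something with over 40 N, if the wrist force passes 120 N, or if a joint passes its speed limit or range.

## Working session

There is one attempt and no reset: what is moved stays moved. The work goes in short steps, Python scripts to look and compute and a tool call to move; the robot and the scene stay as the last step left them, time stands still between calls to the robot, and variables do not carry over. Pictures are saved under pics/ and viewed, and the job is handed in when it is done.

Besides the shell and the picture viewer there is one more tool, called after ">>>" as name(argument=value, ...) on one line, values as JSON. move_arm: Moves the arm, as the interface text tells. Its arguments: {"type":"object","properties":{"moves":{"type":"array","items":{"type":"array","items":{"type":"array","items":{"type":"number"}}}},"jaw":{"type":"number"}},"required":["moves"]}

```bash
mkdir -p pics; ls; python3 - <<'E'
from cell import ctrl,get_image,job,models
import cv2
s=ctrl.read_state(); print({k:(v.tolist() if hasattr(v,'tolist') else v) for k,v in s.items()})
for n in ["scene","side","wrist"]:
    d=get_image(n); cv2.imwrite(f"pics/{n}0.png",d["color"])
    print(n,{k:(v.tolist() if hasattr(v,'tolist') else v) for k,v in d.items() if k!="color"})
    for t in ["collar","head","grey_head","manifold","collar_grip"]:
        print(t,[(round(r["score"],2),[round(float(x),1) for x in r["uv"]]) for r in models.place_of(n,t)], [(round(r["score"],2),[round(float(x),1) for x in r["uv"]]) for r in models.cut_out(n,t)])
E
```

```text
pics
{'clock': 0.0, 'qpos': [1.0752357507901653, 0.6293343363168736, 0.03843573860626796, 1.5183767366469563, -0.026967811597849535, 0.9962863282432427, -0.019983469680387562], 'qd': [-0.001197560200364122, 0.00015837991184350437, -4.235418067759857e-06, 0.0006188491340914802, -9.708634881256275e-05, -0.00012568352151297551, -0.0005732553440952106], 'tau': [-0.0001509018420620123, -56.34014368057251, 1.2260708212852478, -19.344491958618164, 0.010918868647422642, 0.010387547663412988, -5.862433312131543e-06], 'eef_pos': [270.5852213607546, -590.3151093895079, 230.39382664496333], 'tool_rot': [3.141544913278901, 0.0018863004294407126, -1.1409969180854238], 'force': [-0.11089200004993977, -0.22672484802698828, -0.5325081492087025], 'torque': [-0.03231090239294922, -0.024807680007434305, -0.05313938861850679], 'width': 85.20772741603321}
scene {'fov_y': 47.17537946508398, 'cx': 250.11429343451255, 'cy': 189.61953246334403, 'origin': [1283.3713383068784, -777.6405543981562, 815.728870386675], 'orientation': [0.9619070837640759, 0.007866741293003132, 0.7361171485113892]}
collar [(0.65, [21
[... 903 characters left out ...]
61.8])]
grey_head [(0.89, [233.5, 215.3])] []
manifold [(0.7, [238.2, 241.8])] [(0.62, [233.5, 243.9])]
collar_grip [(0.91, [198.0, 300.0]), (0.83, [246.5, 246.0])] [(0.97, [196.3, 301.9]), (0.88, [247.8, 248.0]), (0.71, [249.5, 355.2])]
wrist {'fov_y': 65.70646984690485, 'cx': 255.30288466307425, 'cy': 191.80687422908477, 'hand_eye': [[0.9999996030305618, -0.0005542607490501396, 0.0006976630551289913, -0.5087823258734803], [-0.0003448755499728897, -0.9627184016296615, -0.27050537928936325, -69.08396105897292], [0.0008215835754569685, 0.27050503130006526, -0.9627182106108602, -143.27465142625437], [0.0, 0.0, 0.0, 1.0]]}
collar [] []
head [] []
grey_head [] []
manifold [] []
collar_grip [] []
```

```bash
cat > h.py <<'E'
import numpy as np
from scipy.spatial.transform import Rotation as R
def ray(d,uv):
    f=d["color"].shape[0]/2/np.tan(np.radians(d["fov_y"]/2))
    p=np.array([(uv[0]-d["cx"])/f,-(uv[1]-d["cy"])/f,-1.]);p/=np.linalg.norm(p)
    return np.array(d["origin"],float),R.from_euler('xyz',d["orientation"]).apply(p)
def proj(d,P):
    f=d["color"].shape[0]/2/np.tan(np.radians(d["fov_y"]/2))
    p=R.from_euler('xyz',d["orientation"]).inv().apply(np.atleast_2d(P)-np.array(d["origin"]))
    return np.c_[d["cx"]+f*p[:,0]/-p[:,2],d["cy"]+f*p[:,1]/p[:,2]]
def atz(d,uv,z):
    o,v=ray(d,uv);return o+v*(z-o[2])/v[2]
def tri(rs):
    A=np.zeros((3,3));b=np.zeros(3)
    for o,v in rs:
        M=np.eye(3)-np.outer(v,v);A+=M;b+=M@o
    return np.linalg.solve(A,b)
E
python3 - <<'E'
import cv2,numpy as np
a=cv2.imread("pics/scene0.png");b=cv2.imread("pics/side0.png")
cv2.imwrite("pics/both0.png",np.vstack([np.hstack([a[:,:400],b[:,56:456]])]))
A=cv2.resize(a[160:280,90:300],None,fx=3.8,fy=3.8,interpolation=2);cv2.imwrite("pics/c1.png",A)
B=cv2.resize(b[170:370,150:330],None,fx=3,fy=3,interpolation=2);cv2.imwrite("pics/c2.png",B)
E
python3 - <<'E'
from h import *
from cell import get_image
a=get_image("scene");b=get_image("side")
print(tri([ray(a,(209.1,210.6)),ray(b,(246.5,246))]),tri([ray(a,(245.2,201.2)),ray(b,(233.5,215.3))]),tri([ray(a,(151.4,225.2)),ray(b,(198,300))]),tri([ray(a,(226.2,220.9)),ray(b,(238.2,241.8))]))
E
```

```text
[ 567.99811    -162.18162294   93.60608551] [555.67430726  -9.88187763  32.0320945 ] [ 431.48505441 -259.55041385   29.55997447] [556.95823551 -90.64370552   8.74604689]
```

View pics/both0.png

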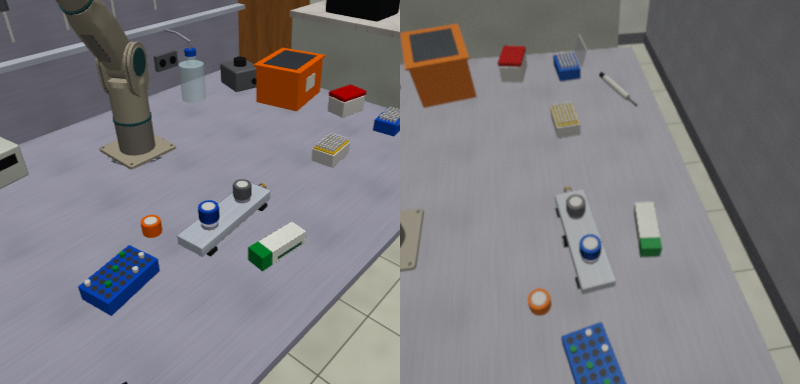

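View pics/c1.png

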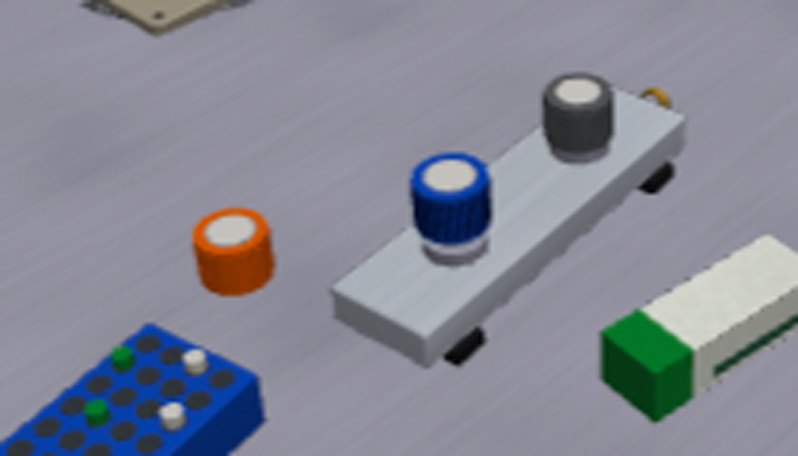

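View pics/c2.png

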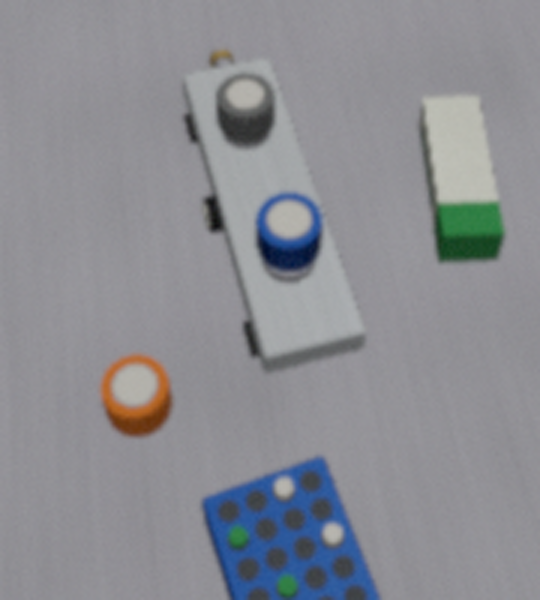

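The blue collar (scene 209,211; side 246,247) sits raised on the bar. The orange cap stands on the bench (scene 151,225; side 197,301), so it's a look-alike. The grey one (scene 241,190) is the fitted head. The crops confirm that blue is the target. Next I'll refine its axis from the white disc, then hover over it.

```bash
cat > disc.py <<'E'
import cv2
from h import *
def disc(d,uv,r=16):
    im=d["color"].astype(int);H,W=im.shape[:2]
    g=(im.min(2)>130)&(im.max(2)-im.min(2)<45)
    yy,xx=np.mgrid[:H,:W]; g&=np.hypot(xx-uv[0],yy-uv[1])<r
    n,l,st,c=cv2.connectedComponentsWithStats(g.astype(np.uint8))
    i=1+np.argmin(np.hypot(*(c[1:]-uv).T)+1000*(st[1:,4]<25)); return c[i],st[i]
E
python3 - <<'E'
from disc import *
from cell import get_image,ctrl
a=get_image("scene");b=get_image("side")
ca,sa=disc(a,(208,206),9);cb,sb=disc(b,(246.3,243),10)
print(ca,sa,cb,sb)
pa=atz(a,ca,109);pb=atz(b,cb,109);print(pa,pb,tri([ray(a,ca),ray(b,cb)]))
s=ctrl.read_state();Rt=R.from_euler('xyz',s["tool_rot"])
c=(pa+pb)/2; hov=np.array([c[0],c[1],200]);
print(Rt.as_matrix().round(3)); print("tool shift",Rt.inv().apply(hov-s["eef_pos"]))
E
```

```text
[208.08235294 205.67058824] [202 202  13   8  85] [245.8951049  242.62937063] [239 237  15  12 143]
[ 564.94541382 -160.33160628  109.        ] [ 566.01815157 -163.65402774  109.        ] [ 566.21976376 -162.649169    109.75914066]
[[ 0.417 -0.909  0.   ]
 [-0.909 -0.417 -0.   ]
 [ 0.    -0.    -1.   ]]
tool shift [-267.16825795 -446.51335124   31.32320603]
```

>>> move_arm(moves=[[[-0.02, -0.033, 0, 0, 0, -0.07], [-0.043, -0.072, 0, 0, 0, -0.14], [-0.065, -0.108, 0, 0, 0, -0.21], [-0.087, -0.145, 0, 0, 0, -0.28], [-0.109, -0.182, 0, 0, 0, -0.35], [-0.131, -0.218, 0, 0, 0, -0.42], [-0.153, -0.255, 0.005, 0, 0, -0.49], [-0.175, -0.292, 0.01, 0, 0, -0.56], [-0.197, -0.329, 0.015, 0, 0, -0.63], [-0.219, -0.366, 0.02, 0, 0, -0.7], [-0.241, -0.402, 0.025, 0, 0, -0.78], [-0.258, -0.43, 0.03, 0, 0, -0.86], [-0.267, -0.446, 0.03, 0, 0, -0.86], [-0.267, -0.446, 0.03, 0, 0, -0.86], [-0.267, -0.446, 0.03, 0, 0, -0.86]]], jaw=1)

```text
clock: 3.72
eef_pos: [564.3, -164.3, 201.5]
tool_rot: [3.14, 0.0, -0.284]
force: [-0.1, -0.2, -0.3]
width: 85.5
```

```bash
cat > wr.py <<'E'
from disc import *
def wray(d,s,uv):
    f=d["color"].shape[0]/2/np.tan(np.radians(d["fov_y"]/2))
    x,y=uv[0]-d["cx"],uv[1]-d["cy"];r=np.hypot(x,y);t=r/f
    p=np.array([np.sin(t)*x/r,-np.sin(t)*y/r,-np.cos(t)])
    T=np.array(d["hand_eye"]);Rt=R.from_euler('xyz',s["tool_rot"])
    return Rt.apply(T[:3,3])+s["eef_pos"],Rt.apply(T[:3,:3]@p)
E
python3 - <<'E'
from wr import *
from cell import get_image,ctrl,models
s=ctrl.read_state();d=get_image("wrist")
cv2.imwrite("pics/w1.png",d["color"])
print(s["clock"],s["eef_pos"],s["tool_rot"],np.round(s["qpos"],3),s["force"])
for r in models.place_of("wrist","collar_grip"):
    o,v=wray(d,s,r["uv"]); print(r["score"],r["uv"],o+v*(96-o[2])/v[2])
for r in models.cut_out("wrist","collar"): print(r["score"],r["uv"])
E
```

```text
3.725 [ 564.25671687 -164.27417402  201.47365962] [ 3.14002554e+00  1.54963605e-04 -2.83822425e-01] [ 0.365  0.578 -0.203  1.726  0.148  0.853 -0.188] [-0.06877236 -0.15757032 -0.26224431]
0.71 [201.1, 43.5] [556.60679812 -29.20692138  96.        ]
0.7 [170.4, 273.5] [ 458.84839696 -222.5818989    96.        ]
0.57 [255.7, 191.6] [ 564.43020566 -164.77073659   96.        ]
0.87 [257.1, 188.9]
0.7 [181.6, 271.5]
```

View pics/w1.png

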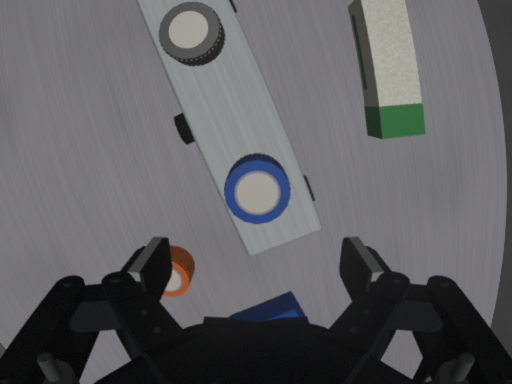

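The wrist view shows the blue collar's disc at about (258,192), grey at (192,30) and orange at (177,275). Next I compute the disc centre.

```bash
python3 - <<'E'
from wr import *
from cell import get_image,ctrl
s=ctrl.read_state();d=get_image("wrist")
c,st=disc(d,(258,192),26);o,v=wray(d,s,c);p=o+v*(109-o[2])/v[2]
print(c,st,p)
im=d["color"].astype(int);g=((im[...,0]-im[...,2])>50);yy,xx=np.mgrid[:384,:512];g&=np.hypot(xx-258,yy-190)<45
cnt=max(cv2.findContours(g.astype(np.uint8),0,1)[0],key=cv2.contourArea);print(cv2.boundingRect(cnt))
Rt=R.from_euler('xyz',s["tool_rot"])
for q in (p,np.array([565.5,-162.2,109])): q=q.copy();q[2]=77;print(Rt.inv().apply(q-s["eef_pos"]))
E
```

```text
[256.86383929 193.01041667] [ 236  173   43   41 1344] [ 566.14031086 -162.37661602  109.        ]
(224, 160, 66, 64)
[  1.27159094  -2.18602251 124.50185747]
[  0.60743957  -2.1763183  124.5018624 ]
```

>>> move_arm(moves=[[[0.001, -0.0022, 0.03, 0, 0, 0], [0.001, -0.0022, 0.06, 0, 0, 0], [0.001, -0.0022, 0.085, 0, 0, 0], [0.001, -0.0022, 0.105, 0, 0, 0], [0.001, -0.0022, 0.118, 0, 0, 0], [0.001, -0.0022, 0.124, 0, 0, 0], [0.001, -0.0022, 0.124, 0, 0, 0], [0.001, -0.0022, 0.124, 0, 0, 0]]])

```text
clock: 4.92
eef_pos: [567.2, -160.6, 78.0]
tool_rot: [-3.142, -0.001, -0.281]
force: [0.4, -0.4, -0.4]
width: 85.1
```

```bash
python3 - <<'E'
from wr import *
from cell import get_image,ctrl
s=ctrl.read_state();d=get_image("wrist");cv2.imwrite("pics/w2.png",d["color"])
print(s["clock"],s["eef_pos"],s["tool_rot"],s["force"])
c,st=disc(d,(255,300),60);o,v=wray(d,s,c);print(c,st,o+v*(109-o[2])/v[2])
E
```

```text
4.925 [ 567.22910032 -160.63117954   78.04440567] [-3.14151293e+00 -1.43362907e-03 -2.81059879e-01] [ 0.44450378 -0.42537585 -0.44528464]
[254.35825389 277.98921224] [ 216  246   78   65 3986] [ 566.39723483 -162.10135303  109.        ]
```

View pics/w2.png

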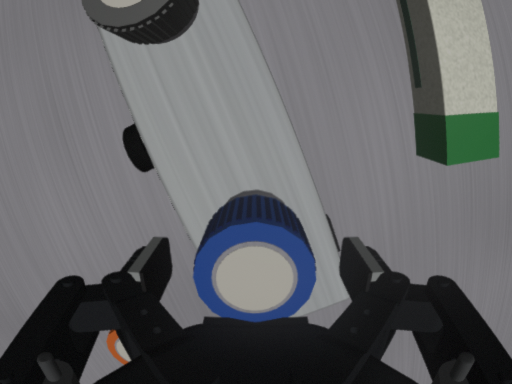

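The collar is centred between the pads, and tool y is about 1.5 mm off. I'll correct that and close.

>>> move_arm(moves=[[[-0.0004, 0.0014, 0.001, 0, 0, 0], [-0.0004, 0.0014, 0.001, 0, 0, 0], [-0.0004, 0.0014, 0.001, 0, 0, 0], [-0.0004, 0.0014, 0.001, 0, 0, 0], [-0.0004, 0.0014, 0.001, 0, 0, 0], [-0.0004, 0.0014, 0.001, 0, 0, 0], [-0.0004, 0.0014, 0.001, 0, 0, 0], [-0.0004, 0.0014, 0.001, 0, 0, 0]]], jaw=0)

```text
clock: 5.98
eef_pos: [565.7, -162.0, 76.9]
tool_rot: [3.141, 0.0, -0.281]
force: [-1.7, 0.7, 6.1]
width: 53.3
```

```bash
python3 - <<'E'
from wr import *
from cell import get_image,ctrl
s=ctrl.read_state();d=get_image("wrist");cv2.imwrite("pics/w3.png",d["color"])
print(s["clock"],s["eef_pos"],s["tool_rot"],s["force"],s["torque"],s["width"],s["qpos"])
c,st=disc(d,(255,280),60);o,v=wray(d,s,c);print(c,st,o+v*(109-o[2])/v[2])
E
```

```text
5.975 [ 565.6785401  -161.97023242   76.85789824] [ 3.14120512e+00  4.83996023e-05 -2.81239681e-01] [-1.71137307  0.66510708  6.11081542] [ 0.00961262  0.4031828  -0.05415008] 53.270889379651514 [ 0.33357975  0.7492664  -0.16292691  1.81580217  0.19984079  0.59252099
 -0.23391501]
[255.46054154 275.5207128 ] [ 216  242   81   68 4321] [ 565.92332651 -161.62053124  109.        ]
```

View pics/w3.png

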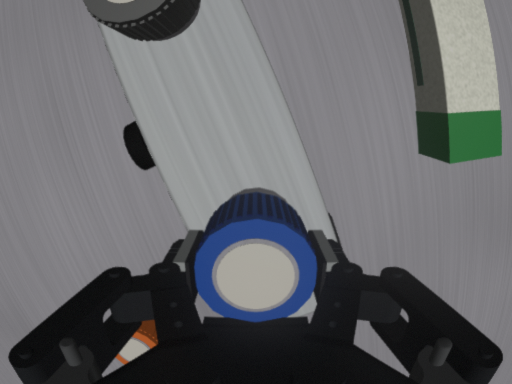

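The collar is gripped (53.3 mm) with about 6 N of push already. Now I turn it in small steps with a little more down bias, watching z and force.

>>> move_arm(moves=[[[0, 0, 0.0008, 0, 0, 0.05], [0, 0, 0.0008, 0, 0, 0.1], [0, 0, 0.0008, 0, 0, 0.15], [0, 0, 0.0008, 0, 0, 0.2], [0, 0, 0.0008, 0, 0, 0.2]]])

```text
clock: 6.65
eef_pos: [567.1, -162.3, 76.8]
tool_rot: [-3.141, -0.003, -0.482]
force: [0.3, -0.5, 7.7]
width: 53.5
```

>>> move_arm(moves=[[[0, 0, 0, 0, 0, 0.05], [0, 0, 0, 0, 0, 0.1], [0, 0, 0, 0, 0, 0.15], [0, 0, 0, 0, 0, 0.2], [0, 0, 0, 0, 0, 0.2]]])

```text
clock: 7.28
eef_pos: [567.2, -162.5, 76.8]
tool_rot: [-3.141, -0.003, -0.682]
force: [-0.2, -2.1, 8.7]
width: 53.2
```

>>> move_arm(moves=[[[0, 0, 0, 0, 0, 0.05], [0, 0, 0, 0, 0, 0.1], [0, 0, 0, 0, 0, 0.15], [0, 0, 0, 0, 0, 0.2], [0, 0, 0, 0, 0, 0.2]]])

```text
clock: 7.9
eef_pos: [567.2, -162.5, 76.8]
tool_rot: [-3.14, -0.003, -0.882]
force: [-0.4, -0.9, 8.4]
width: 53.0
```

>>> move_arm(moves=[[[0, 0, 0, 0, 0, 0.05], [0, 0, 0, 0, 0, 0.1], [0, 0, 0, 0, 0, 0.15], [0, 0, 0, 0, 0, 0.2], [0, 0, 0, 0, 0, 0.2]]])

```text
clock: 8.52
eef_pos: [567.3, -162.5, 76.8]
tool_rot: [-3.139, -0.003, -1.082]
force: [-0.8, -0.1, 8.0]
width: 53.5
```

>>> move_arm(moves=[[[0, 0, 0, 0, 0, 0.05], [0, 0, 0, 0, 0, 0.1], [0, 0, 0, 0, 0, 0.15], [0, 0, 0, 0, 0, 0.2], [0, 0, 0, 0, 0, 0.2]]])

```text
clock: 9.15
eef_pos: [567.4, -162.5, 76.8]
tool_rot: [-3.139, -0.002, -1.282]
force: [-0.1, -0.8, 6.8]
width: 53.6
```

>>> move_arm(moves=[[[0, 0, 0, 0, 0, 0.05], [0, 0, 0, 0, 0, 0.1], [0, 0, 0, 0, 0, 0.15], [0, 0, 0, 0, 0, 0.2], [0, 0, 0, 0, 0, 0.2]]])

```text
clock: 9.78
eef_pos: [567.5, -162.5, 76.8]
tool_rot: [-3.138, -0.002, -1.482]
force: [0.5, -1.2, 7.3]
width: 53.5
```

>>> move_arm(moves=[[[0, 0, 0, 0, 0, 0.05], [0, 0, 0, 0, 0, 0.1], [0, 0, 0, 0, 0, 0.15], [0, 0, 0, 0, 0, 0.2], [0, 0, 0, 0, 0, 0.2]]])

```text
clock: 10.4
eef_pos: [566.4, -162.1, 75.6]
tool_rot: [-3.14, -0.001, -1.682]
force: [3.1, -1.4, 2.2]
width: 53.3
```

z dropped 1.2 mm and the force fell to 2 N, so the keyways seem to be over the pins. I'll push down a bit to check.

>>> move_arm(moves=[[[0, 0, 0.001, 0, 0, 0], [0, 0, 0.002, 0, 0, 0], [0, 0, 0.003, 0, 0, 0], [0, 0, 0.004, 0, 0, 0], [0, 0, 0.004, 0, 0, 0]]])

```text
clock: 11.02
eef_pos: [566.8, -163.2, 72.0]
tool_rot: [-3.139, -0.001, -1.683]
force: [3.1, -3.5, 3.6]
width: 53.4
```

```bash
python3 - <<'E'
from wr import *
from cell import ctrl
s=ctrl.read_state()
print(s["clock"],s["eef_pos"],s["tool_rot"],s["force"],s["torque"],s["width"],s["qpos"])
E
```

```text
11.025 [ 566.77755348 -163.1741983    71.95517816] [-3.13902007e+00 -1.44838572e-03 -1.68254622e+00] [ 3.126904   -3.49503721  3.57513704] [-0.70872202 -0.76932523 -0.30198422] 53.35202925996659 [ 0.09954079  0.76589454  0.21204884  1.82398432 -0.26878557  0.57683421
 -1.20256059]
```

>>> move_arm(moves=[[[0, 0, 0.001, 0, 0, 0], [0, 0, 0.002, 0, 0, 0], [0, 0, 0.003, 0, 0, 0], [0, 0, 0.004, 0, 0, 0], [0, 0, 0.005, 0, 0, 0], [0, 0, 0.005, 0, 0, 0]]])

```text
clock: 11.78
eef_pos: [566.8, -163.2, 67.6]
tool_rot: [-3.139, -0.001, -1.682]
force: [2.6, -4.4, 9.9]
width: 53.3
```

```bash
python3 - <<'E'
from wr import *
from cell import ctrl
s=ctrl.read_state()
print(s["clock"],s["eef_pos"],s["tool_rot"],s["force"],s["torque"],s["width"])
E
```

```text
11.775 [ 566.75588493 -163.20067319   67.6472751 ] [-3.13886915e+00 -1.36307753e-03 -1.68248699e+00] [ 2.60940386 -4.36000911  9.9444711 ] [-0.67884467 -0.44865801 -0.29914429] 53.30284233582528
```

>>> move_arm(moves=[[[0, 0, 0.001, 0, 0, 0], [0, 0, 0.002, 0, 0, 0], [0, 0, 0.003, 0, 0, 0], [0, 0, 0.004, 0, 0, 0], [0, 0, 0.004, 0, 0, 0]]])

```text
clock: 12.4
eef_pos: [566.9, -163.2, 65.0]
tool_rot: [-3.138, -0.001, -1.682]
force: [-0.4, -1.4, 22.2]
width: 53.0
```

>>> move_arm(moves=[[[0, 0, 0.0008, 0, 0, 0], [0, 0, 0.0015, 0, 0, 0], [0, 0, 0.0015, 0, 0, 0], [0, 0, 0.0015, 0, 0, 0]]])

```text
clock: 12.9
eef_pos: [567.0, -163.2, 64.9]
tool_rot: [-3.138, -0.001, -1.682]
force: [-2.6, -0.8, 31.9]
width: 53.1
```

```bash
python3 - <<'E'
from wr import *
from cell import ctrl,get_image
s=ctrl.read_state()
print(s["clock"],s["eef_pos"],s["tool_rot"],s["force"],s["torque"],s["width"])
out=[]
for n,b in (("scene",(165,255,150,270)),("side",(190,310,190,310))):
    d=get_image(n);out.append(cv2.resize(d["color"][b[0]:b[1],b[2]:b[3]],(400,300 if n=="scene" else 400),interpolation=2)[:300])
w=get_image("wrist");cv2.imwrite("pics/end1.png",np.hstack(out));cv2.imwrite("pics/w4.png",w["color"])
s=ctrl.read_state();print(s["clock"],s["eef_pos"],s["force"])
E
```

```text
12.9 [ 566.97669368 -163.19570595   64.94841311] [-3.13776361e+00 -6.16742440e-04 -1.68240697e+00] [-2.62185773 -0.77048711 31.94154053] [-0.14716931  0.78106957 -0.28432941] 53.13654991244911
13.05 [ 566.95052352 -163.21141033   64.95164899] [-2.79883192 -1.50906191 31.87238255]
```

View pics/end1.png

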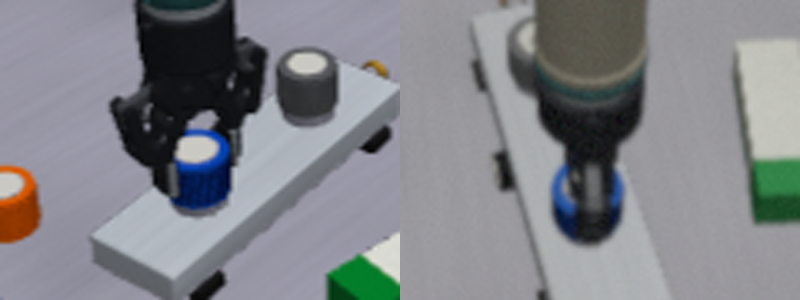

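View pics/w4.png

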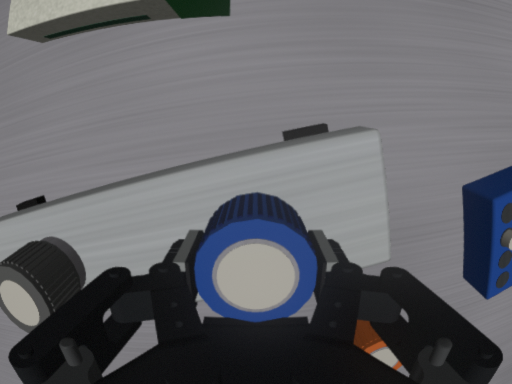

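The collar hit a hard stop. It went down 11.9 mm, the disc hasn't moved relative to the pads (255,275), and 32 N moved it no further. I'll ease the push slightly for margin and hand in.

>>> move_arm(moves=[[[0, 0, -0.0008, 0, 0, 0], [0, 0, -0.0008, 0, 0, 0], [0, 0, -0.0008, 0, 0, 0], [0, 0, -0.0008, 0, 0, 0]]])

```text
clock: 13.55
eef_pos: [566.9, -163.2, 65.0]
tool_rot: [-3.138, -0.001, -1.682]
force: [-1.9, -2.7, 25.8]
width: 53.1
```

```bash
python3 -c "
from cell import job,ctrl
print(job.finish_job());s=ctrl.read_state();print(s['clock'],s['eef_pos'],s['force'],s['width'])"
```

```text
the job is handed in; nothing more can be done
None
the job is handed in; nothing more can be done
```

The blue collar is seated fully home, and the arm finished still gripping it and holding it down. I handed the job in at about 13.6 s of the 45 s allowed.

- **Turning:** I gripped the collar across its diameter and turned it about 80° with a push of about 8 N. The keyways then dropped over the pins.
- **Pushing home:** I pushed it down against the spring to a hard stop. It travelled 11.9 mm, against 12 mm expected. Raising the push from 22 N to 32 N moved it only about 0.1 mm more.
- **Final hold:** I eased the push to about 26 N. The grip width reads 53.1 mm.
- **Last pictures:** The collar sits low on the shoulder and has not slipped in the pads. The arm never came near the racks, the carton or the orange cap. The carton and orange cap look unmoved; I did not check the tip rack in the last pictures.
- **Failed or disagreed:** No check failed. The collar's centre differed by 1–2 mm between the cameras, which I corrected before closing the grip. I couldn't read the state after handing in, so the final hold is unconfirmed beyond the last move.

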